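# Reset the tripped breaker on the bakery's power console

### The job

One of the three breakers on the grey power console has tripped: its lever stands midway, while one neighbour stands fully up at on and the other fully down at off. Reset it properly: press its lever down towards you, past off, as far as it will go so that it latches again, then throw it up to on and let go so that it stays there. Leave the other two breakers as they are, and do not knock over the shaker or the jug beside the console.

Things in the scene. Friction and masses are not known exactly. Their poses are not given: they have to be found in the camera images.
- console: Grey steel desk enclosure fixed on the table, 440 mm wide (y), 280 deep (x), front edge 75 high, flat ledge 70 deep at the back, 173 high, with a timer and a tin up to 50 tall. Origin: centre of its underside, on the table; x away from its low front, y left, z up. Cable elbows behind reach x = 187. Its face slopes up to the back at 25 degrees, with three like breakers 110 apart, in changing order.
- tripped_lever (a joint): Angle of the tripped breaker's lever, rad, positive up the slope (to on). A sprung detent gives three rest positions: tripped 0 (square to the face), off about -0.36 (leaning down to the front), on +0.36; past about halfway it is drawn to the next one. Stops at -0.46, +0.46. Blocked at about +0.13 on the way to on until it has once been pressed past off to -0.43 or beyond; let go, it returns to off.
- tripped_pivot (a point): On the tripped lever's pivot axis, midway; fixed to the breaker, does not turn with the lever. x up the sloped face (to on), y along the pivot axis (console's left), z square out of the face. The light-grey case, 140 mm up the slope by 78 wide, ends 24 mm out along z, a dark collar round the lever, 76 by 48, 29 mm out.
- tripped_tip (a point): Middle of the top end of the tripped lever, 87 mm from the pivot; z outwards along the lever, y along the pivot axis. The lever is a black bar 26 mm wide (y) by 13 thick, 30 by 18 up to 47 mm from the pivot. Pushed at 56 mm from the pivot it takes about 5 N to leave a rest position and 8 to 11 N from off to the stop past it.
- live_lever (a joint): Angle of the lever of the breaker that is on (rests near +0.36). Same make, same signs.
- live_tip (a point): Top end of that lever.
- spare_lever (a joint): Angle of the lever of the breaker that is off (rests near -0.36). Same make, same signs.
- spare_tip (a point): Top end of that lever.
- sugar_shaker: Steel shaker, 76 mm across, 155 mm tall, loose, stands on the table left of the console. Origin: centre of its underside, z up.
- measuring_jug: Steel jug with a side handle, 100 mm across, 140 mm tall, loose, stands on the table right of the console. Origin: centre of its underside, z up.
Not all that is in view belongs to the job. Leave any green or pink look-alike of the sugar_shaker alone.

How it is judged:
On the way, in this order (a step that is already met when the one before it is completed fails the run):
1. the tripped lever is pressed fully down, past off, so that it latches (value of joint tripped_lever below -0.385 rad), for 0.05 s.
2. the lever is thrown up to on (value of joint tripped_lever above 0.29 rad), for 0.1 s.
At the end, for the whole second after the job is handed in: The formerly tripped lever rests at on (above +0.29 rad), the live breaker's lever is still on (above +0.29 rad), the spare breaker's lever still off (below -0.29 rad), and the shaker and the jug stand upright (within 0.3 rad) (value of joint each of tripped_lever, live_lever above 0.29 rad and value of joint spare_lever below -0.29 rad and angle between each of sugar_shaker, measuring_jug's own z axis and vertical below 0.3 rad); the robot touches nothing.
It fails at once if the breaker that was on is switched off or tripped (value of joint live_lever below 0.18 rad).
It fails at once if the breaker that was off is switched on (value of joint spare_lever above -0.18 rad).
It fails at once if the shaker is knocked over (angle between sugar_shaker's own z axis and vertical above 0.6 rad).
It fails at once if the jug is knocked over (angle between measuring_jug's own z axis and vertical above 0.6 rad).
It also fails if it takes over 45 s, if anything falls off the work surface, if the arm or the gripper's body presses on something with over 40 N, if the wrist force passes 120 N, or if a joint passes its speed limit or range.

### The arm

A 6-joint arm with a two-finger parallel gripper is mounted at the origin on the work surface. World frame = base frame: x ahead of the robot, y to its left, z up, the work surface at z = 0. Lengths are in m, angles in rad, forces in N, time in s.
With the tool pointing down it reaches from about 0.25 to 0.775 m from the base axis. Payload 4 kg.
Tool frame: the origin (TCP) lies at the very end of the fingers, on their centre line; the grasp point (between the pads) lies 19 mm behind it; z points along the fingers, y is the direction in which the jaws open and shut (so a half turn about z gives the same grasp; the last joint's range is limited). The gripper opens to 94 mm and grips with 3 to 60 N. Pads are 16 mm wide; open, the fingers measure 119 mm over their backs; the gripper's body (75 mm by 177 mm) begins 78 mm behind the grasp point.
Start: joints at [-1.242, 0.087, 1.371, -0, 1.684, -0.103], TCP at [0.23, -0.5, 0.206] pointing down, gripper open.
Joint ranges: [-3.1, 3.1], [-0.76, 2.03], [0.27, 2.55], [-1.08, 4.22], [0.17, 2.65], [-2.57, 2.57]. Speed limits (rad/s): [2.79, 2.79, 3.14, 3.14, 3.14, 3.14].

### API

Orientations are given as [roll, pitch, yaw] about the fixed x, y, z axes, in that order (R = Rz(yaw) Ry(pitch) Rx(roll)).
In Python, from bench import robot, snapshot, calibration gives the robot as it stands. The module is installed in compiled form; this text tells all that it offers.
- The arm moves only by the tool servo_tool, never from a script. Its argument "series" is text: rows parted by semicolons, each of 5 numbers parted by spaces: the closure, from -1 (fully open) to 1 (shut), then the shift along the tool's x, y, z in cm, then the turn about the tool's z in rad. A call has 1 to 20 rows; each row is the pose to reach, as a shift and turn from the pose commanded when the call began, along the tool's axes at that moment; what a row does not reach only later rows make up. A row lasts 1/12 s, in which the tool goes at most 41.7 mm and 7.16 degrees, less where a joint would pass 70% of its speed; a pose out of reach is approached as far as the arm can. A call with a gripper value outside its range is refused whole. The fingers move at their own pace and stop on an object; the grip force is fixed at half the most. Time passes only in rows, so rows that repeat a pose let the fingers close. It gives the time, the measured TCP pose, the force and the opening at its end, in the units of the state.
- robot.get_obs(): the state, without advancing time (a new reading comes with each control period).
- snapshot(name): name is "side" or "top"; returns (picture, depth): 480x640x3 uint8, red, green, blue; 480x640 float32, m along the optical axis (not along the pixel's ray), 0 where there is no reading.
- calibration(name): a dict with "fx", "fy", "cx", "cy" (pixels), "rvec" (rotation vector, rad) and "tvec" (3), from world to camera coordinates, as OpenCV has them. Camera axes: x right, y down, z forward; pixel columns grow to the right and rows downward; lengths in m; the calibration is good to about 2 mm. A picture is of the moment at which its call begins. calibration takes no time and is no camera call.
- robot.close_job(): hands the job in, once; it reports no verdict.
The state is a dict: "time": time; "joint_positions": joint angles; "qvel": joint speeds; "joint_torque": joint torques, N m; "tool_pos": TCP position; "ee_rot": TCP orientation; "wrist_force": force on the tool from outside, world axes, zero at the start; "wrist_torque": the same for the moment, N m; "width": finger opening in m.
Only numpy, scipy, OpenCV 4.12 (cv2) and the standard library are available. Lean on these libraries where they do the work, as an engineer would, in place of code of your own. Each camera call takes 0.05 s, during which the arm holds its last target. There are 200 camera calls.

## Working session

There is one attempt and no reset: what is moved stays moved. The work goes in short steps, Python scripts to look and compute and a tool call to move; the robot and the scene stay as the last step left them, time stands still between calls to the robot, and variables do not carry over. Pictures are saved under pics/ and viewed, about 8 in all and at most 12, crops included, and the job is handed in when it is done.

Besides the shell and the picture viewer there is one more tool, called after "Call:" in YAML: its name, and indented under it one key for each argument. servo_tool: Moves the arm, as the interface text tells. Its arguments: {"type":"object","properties":{"series":{"type":"string"}},"required":["series"]}

```bash
mkdir -p pics
cat > h.py <<'E'
import numpy as np, cv2
from bench import robot, snapshot, calibration
from scipy.spatial.transform import Rotation as Ro
def cam(n):
    c=calibration(n); return c, Ro.from_rotvec(np.ravel(c['rvec'])).as_matrix(), np.ravel(c['tvec'])
def cloud(n,d):
    c,R,t=cam(n); v,u=np.mgrid[:480,:640]
    P=np.stack([(u-c['cx'])/c['fx']*d,(v-c['cy'])/c['fy']*d,d],-1)
    W=(P-t)@R; W[d==0]=np.nan; return W
def proj(n,p):
    c,R,t=cam(n); q=np.asarray(p)@R.T+t
    return np.stack([q[...,0]/q[...,2]*c['fx']+c['cx'],q[...,1]/q[...,2]*c['fy']+c['cy']],-1)
E
python3 - <<'E'
from h import *
o=robot.get_obs(); print(o)
for n in('side','top'):
    p,d=snapshot(n); np.savez('s_%s.npz'%n,p=p,d=d); cv2.imwrite('pics/%s0.png'%n,p[...,::-1])
    c,R,t=cam(n); print(n,c['fx'],-R.T@t,R[2])
E
```

```text
{'time': 0.0, 'joint_positions': array([-1.24211740e+00,  8.79589432e-02,  1.37228196e+00, -8.23795958e-06,
        1.68359236e+00, -1.03107336e-01]), 'qvel': array([-0.00059026, -0.00096327,  0.00058832,  0.00203787, -0.00107699,
        0.00054602]), 'joint_torque': array([-1.46758972e-03, -3.40186286e+01, -3.02426112e+01,  7.17067136e-02,
        3.30281421e-02, -1.69316968e-04]), 'tool_pos': array([ 0.22997898, -0.49899162,  0.20428798]), 'ee_rot': array([-3.13936310e+00, -2.22469720e-04,  4.31785097e-01]), 'wrist_force': array([0.5212258 , 0.27477747, 0.49817326]), 'wrist_torque': array([-0.01558771,  0.00723513, -0.02827739]), 'width': 0.09417307752810371}
side 497.44055509246436 [ 0.54643885 -0.78573519  1.15554625] [-0.00194282  0.62622216 -0.77964225]
top 602.5578322405023 [0.37059064 0.02611693 1.39031164] [ 0.11699442  0.00717722 -0.99310664]
```

View pics/side0.png

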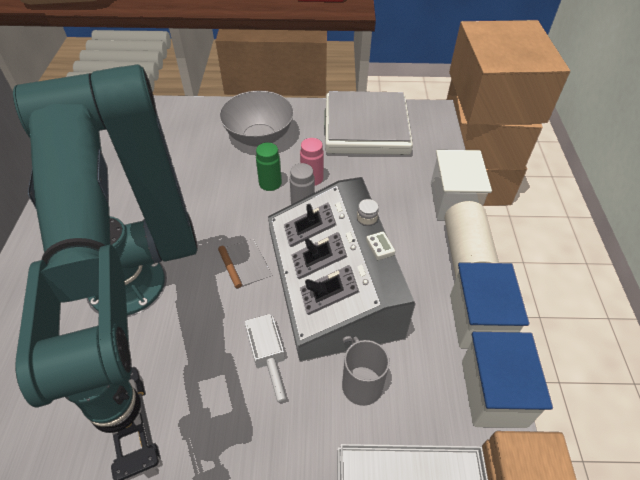

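View pics/top0.png

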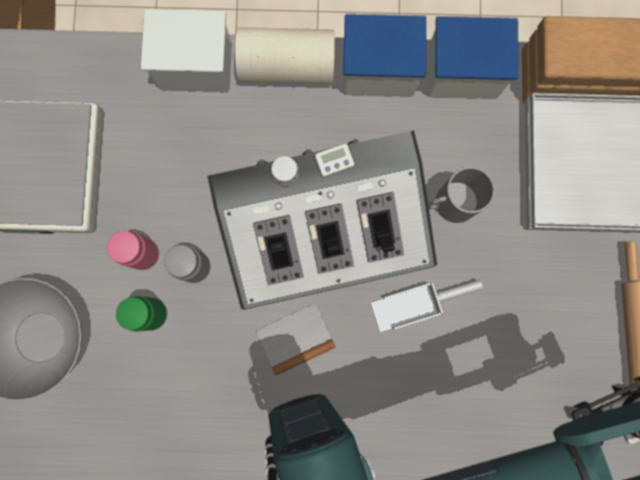

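Run:
```python
from h import *
S={n:np.load('s_%s.npz'%n) for n in('side','top')}
W=cloud('top',S['top']['d']); Ws=cloud('side',S['side']['d'])
# face plane: RANSAC on region in top image
m=np.zeros((480,640),np.uint8); cv2.fillPoly(m,[np.array([[232,208],[408,172],[432,262],[248,300]])],1)
P=W[m>0]; P=P[~np.isnan(P[:,0])]
rng=np.random.default_rng(0); best=0
for _ in range(500):
    a,b,c=P[rng.choice(len(P),3)]; n=np.cross(b-a,c-a); L=np.linalg.norm(n)
    if L<1e-4: continue
    n/=L; n*=np.sign(n[2])
    if abs(n[2]-np.cos(np.radians(25)))>.05: continue
    k=np.abs((P-a)@n)<.002
    if k.sum()>best: best=k.sum(); K=k
Q=P[K]; ctr=Q.mean(0); n=np.linalg.svd(Q-ctr,full_matrices=False)[2][2]; n*=np.sign(n[2])
up=np.array([-n[0],-n[1],0]); yaw=np.arctan2(up[1],up[0]); print('inl',best,len(P),'ctr',ctr,'n',n,'tilt',np.degrees(np.arccos(n[2])),'yaw',yaw)
ey=np.array([-np.sin(yaw),np.cos(yaw),0]); ex=np.cross(ey,n)
np.savez('face.npz',ctr=ctr,R=np.stack([ex,ey,n]),yaw=yaw)
for nm,WW in(('top',W),('side',Ws)):
    F=(WW-ctr)@np.stack([ex,ey,n]).T
    h=(F[...,2]>.045)&(F[...,2]<.12)&(abs(F[...,0])<.1)&(abs(F[...,1])<.2)
    k,lab,st,ce=cv2.connectedComponentsWithStats(h.astype(np.uint8))
    for i in range(1,k):
        if st[i,4]>15:
            f=F[lab==i]; print(nm,st[i],'min',f.min(0).round(3),'max',f.max(0).round(3))
            z=f[:,2]; tp=f[z>z.max()-.008]; print('   top',tp.mean(0).round(4), 'px',ce[i])
    # case level
    h=(F[...,2]>.018)&(F[...,2]<.027)&(abs(F[...,0])<.12)&(abs(F[...,1])<.2); f=F[h]; print(nm,'case',np.percentile(f,[2,98],axis=0).round(3).tolist())
im=S['top']['p'][...,::-1]; a=cv2.resize(im[190:300,235:425],None,fx=4,fy=4,interpolation=cv2.INTER_CUBIC)
cv2.imwrite('pics/topc.png',a)
im=S['side']['p'][...,::-1]; a=cv2.resize(im[190:320,270:400],None,fx=4,fy=4,interpolation=cv2.INTER_CUBIC)
cv2.imwrite('pics/sidec.png',a)
```

```text
inl 5757 17320 ctr [0.54261374 0.00761755 0.12747743] n [-0.4082297  -0.10601254  0.90670274] tilt 24.946401578032894 yaw 0.2540762219630079
top [380 237  15  16 178] min [-0.039 -0.121  0.045] max [-0.014 -0.094  0.077]
   top [-0.0304 -0.1078  0.0719] px [387.04494382 244.74719101]
top [326 240  14  12 131] min [-0.008 -0.011  0.045] max [0.008 0.015 0.082]
   top [-0.0011  0.0015  0.0771] px [332.4351145  245.80152672]
top [270 242  14   9  98] min [0.012 0.099 0.048] max [0.034 0.125 0.075]
   top [0.0277 0.1113 0.0712] px [276.31632653 245.96938776]
top case [[-0.059, -0.135, 0.018], [0.059, 0.134, 0.025]]
side [306 204   8  14  75] min [0.011 0.094 0.045] max [0.032 0.122 0.077]
   top [0.0261 0.1091 0.0719] px [309.57333333 210.32      ]
side [305 238  11  15 100] min [-0.012 -0.014  0.045] max [0.005 0.015 0.08 ]
   top [-0.0027  0.0002  0.0757] px [309.84 245.18]
side [305 279  14  13 124] min [-0.038 -0.124  0.045] max [-0.016 -0.098  0.076]
   top [-0.0315 -0.1105  0.0716] px [311.52419355 285.00806452]
side case [[-0.055, -0.135, 0.018], [0.051, 0.128, 0.025]]
```

View pics/topc.png

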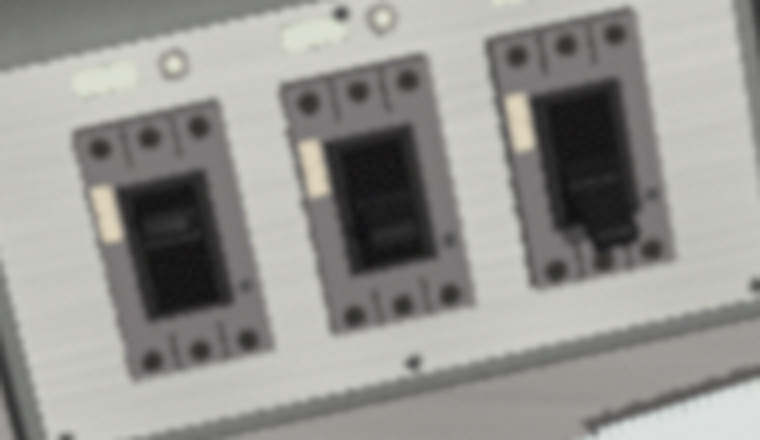

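View pics/sidec.png

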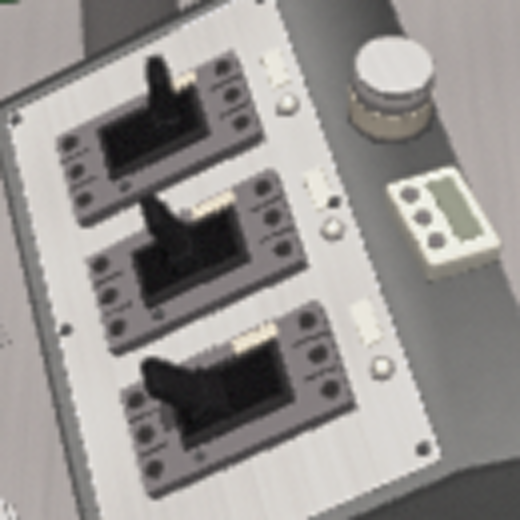

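```bash
cat >> h.py <<'E'
def where():
    f=np.load('face.npz'); pv=f['pv']; y=float(f['yaw']); o=robot.get_obs()
    e=np.array([np.cos(y),np.sin(y),0]); l=np.array([-np.sin(y),np.cos(y),0]); d=o['tool_pos']-pv
    print('t',round(o['time'],2),'X,left,H mm',(np.array([d@e,d@l,d[2]])*1000).round(1),'yaw',o['ee_rot'].round(3),'cons yaw',round(y,3),'F along X,L,z',np.round([o['wrist_force']@e,o['wrist_force']@l,o['wrist_force'][2]],1),'q',o['joint_positions'].round(2),'w',round(o['width'],3))
E
python3 - <<'E'
from h import *
f=dict(np.load('face.npz')); R=f['R']
cz=[]
for n in('top','side'):
    F=(cloud(n,np.load('s_%s.npz'%n)['d'])-f['ctr'])@R.T
    m=(abs(F[...,0])<.06)&((abs(F[...,1])<.036)); z=F[m][:,2]
    h,e=np.histogram(z,np.arange(-.006,.05,.001)); print(n,dict(zip((e[:-1]*1000).round().astype(int).tolist(),h.tolist())))
    k=(z>.017)&(z<.027); cz.append(np.median(z[k])); 
print(cz)
zp=np.mean(cz)-.024
f['pv']=f['ctr']+R.T@np.array([-.0015,.0007,zp]); np.savez('face.npz',**f); print('pv',f['pv'],zp)
where()
o=robot.get_obs(); d=f['pv']-o['tool_pos']; T=Ro.from_euler('xyz',o['ee_rot']).as_matrix(); print('shift to pivot in tool cm',100*T.T@d)
E
```

```text
top {-6: 0, -5: 0, -4: 0, -3: 0, -2: 0, -1: 0, 0: 0, 1: 0, 2: 0, 3: 0, 4: 0, 5: 0, 6: 3, 7: 1, 8: 14, 9: 18, 10: 58, 11: 100, 12: 145, 13: 198, 14: 199, 15: 175, 16: 166, 17: 151, 18: 141, 19: 100, 20: 78, 21: 54, 22: 42, 23: 9, 24: 9, 25: 1, 26: 3, 27: 4, 28: 2, 29: 1, 30: 5, 31: 3, 32: 1, 33: 6, 34: 5, 35: 10, 36: 4, 37: 9, 38: 4, 39: 4, 40: 2, 41: 1, 42: 0, 43: 5, 44: 2, 45: 2, 46: 2, 47: 1, 48: 2}
side {-6: 0, -5: 1, -4: 2, -3: 0, -2: 3, -1: 2, 0: 3, 1: 5, 2: 0, 3: 0, 4: 1, 5: 2, 6: 0, 7: 0, 8: 3, 9: 7, 10: 18, 11: 45, 12: 70, 13: 127, 14: 116, 15: 97, 16: 88, 17: 75, 18: 84, 19: 63, 20: 48, 21: 30, 22: 14, 23: 13, 24: 3, 25: 3, 26: 3, 27: 0, 28: 3, 29: 4, 30: 4, 31: 2, 32: 2, 33: 5, 34: 2, 35: 7, 36: 6, 37: 3, 38: 4, 39: 1, 40: 2, 41: 3, 42: 3, 43: 1, 44: 1, 45: 1, 46: 3, 47: 1, 48: 4}
[np.float64(0.019034286985594902), np.float64(0.019212590690451628)]
pv [0.54311216 0.0084702  0.12242318] -0.004876561161976736
t 0.1 X,left,H mm [-430.6 -412.5   82. ] yaw [-3.14  -0.     0.432] cons yaw 0.254 F along X,L,z [0.3 0.9 0.6] q [-1.24  0.09  1.37 -0.    1.68 -0.1 ] w 0.094
shift to pivot in tool cm [ 49.67543558 -32.9721499    8.27497862]
```

Call:
servo_tool:
  series: "1 0 0 -3 0; 1 0 0 -6 0; 1 3 -2 -8 0; 1 6 -4 -8 0.05; 1 9 -6 -8 0.1; 1 12 -8 -8 0.178; 1 15 -10 -8 0.178; 1 18 -12 -8 0.178; 1 21 -14 -8 0.178; 1 24 -16 -8 0.178; 1 27 -18 -8 0.178; 1 30 -20 -8 0.178; 1 33 -22 -8 0.178; 1 36 -24 -8 0.178; 1 39 -26 -8 0.178; 1 42 -27.5 -8 0.178; 1 45 -29 -8 0.178; 1 48 -31 -8 0.178; 1 50.9 -32.7 -8 0.178; 1 50.9 -32.7 -8 0.178"

```text
time: 1.77
tool_pos: [0.5573, 0.0152, 0.2834]
ee_rot: [-3.138, 0.001, 0.26]
wrist_force: [-0.7, 0.3, -0.4]
width: 0.0008
```

Run:
```python
from h import *
f=dict(np.load('face.npz')); f['pv']=f['ctr']+f['R'].T@np.array([-.0015,.0007,-.010]); np.savez('face.npz',**f); print(f['pv'])
where()
```

```text
[0.5452037  0.00901335 0.11777775]
t 1.77 X,left,H mm [ 13.3   3.  165.6] yaw [-3.138e+00  1.000e-03  2.600e-01] cons yaw 0.254 F along X,L,z [-0.6  0.5 -0.4] q [-0.08  0.1   1.2   0.    1.84  1.24] w 0.001
```

Call:
servo_tool:
  series: "1 0 0.1 2 0; 1 0 0.3 4 0; 1 0 0.3 6 0; 1 0 0.3 8 0; 1 0 0.3 9 0; 1 0 0.3 10 0; 1 0 0.3 10.8 0; 1 0 0.3 10.8 0; 1 0 0.3 10.8 0"

```text
time: 2.52
tool_pos: [0.5565, 0.0074, 0.1778]
ee_rot: [3.141, -0.0, 0.254]
wrist_force: [0.4, -0.2, 0.5]
width: 0.0005
```

```bash
cat >> h.py <<'E'
def look(name,n='side',k=(190,320,270,400)):
    p,d=snapshot(n); a=p[k[0]:k[1],k[2]:k[3],::-1]; cv2.imwrite('pics/%s.png'%name,cv2.resize(a,None,fx=4,fy=4,interpolation=cv2.INTER_CUBIC))
    f=np.load('face.npz'); F=(cloud(n,d)-f['pv'])@f['R'].T
    for L,y0 in(('live',.11),('trip',0),('spare',-.11)):
        m=(abs(F[...,1]-y0)<.02)&(F[...,2]>.05)&(F[...,2]<.092)&(abs(F[...,0])<.05)
        # dark points of the lever only
        g=F[m&(p.max(-1)<70)]
        if len(g): print(L,len(g),'tilt',np.median(np.arctan2(g[:,0],g[:,2])).round(3),'maxz',g[:,2].max().round(3))
E
python3 - <<'E'
from h import *
where(); look('a1')
E
```

```text
t 2.52 X,left,H mm [10.5 -4.4 60. ] yaw [ 3.141 -0.     0.254] cons yaw 0.254 F along X,L,z [ 0.3 -0.3  0.5] q [-0.09  0.11  1.4  -0.    1.63  1.23] w 0.001
live 53 tilt 0.3 maxz 0.086
trip 95 tilt 0.006 maxz 0.091
spare 125 tilt -0.317 maxz 0.086
```

View pics/a1.png

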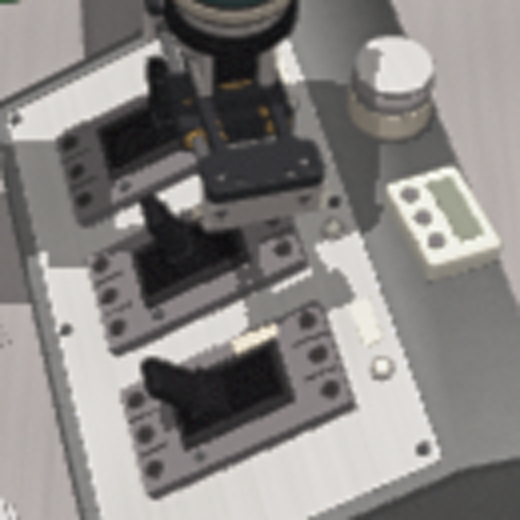

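Call:
servo_tool:
  series: "1 -0.6 -0.4 0.3 0; 1 -1.1 -0.4 0.5 0; 1 -1.6 -0.4 0.7 0; 1 -2.1 -0.4 0.8 0; 1 -2.6 -0.4 0.9 0; 1 -3.1 -0.4 1.1 0; 1 -3.6 -0.4 1.3 0; 1 -4.0 -0.4 1.4 0; 1 -4.0 -0.4 1.4 0; 1 -4.0 -0.4 1.4 0"

```text
time: 3.4
tool_pos: [0.5186, 0.0017, 0.1648]
ee_rot: [3.141, -0.007, 0.254]
wrist_force: [5.2, 2.3, 0.3]
width: 0.0006
```

Run:
```python
from h import *
where(); look('a2')
```

```text
t 3.4 X,left,H mm [-27.6  -0.3  47.1] yaw [ 3.141 -0.007  0.254] cons yaw 0.254 F along X,L,z [5.6 1.  0.3] q [-0.11  0.02  1.52  0.    1.59  1.21] w 0.001
trip 72 tilt -0.315 maxz 0.088
spare 128 tilt -0.32 maxz 0.089
```

Call:
servo_tool:
  series: "1 -0.3 0 0.1 0; 1 -0.6 0 0.1 0; 1 -0.8 0 0.2 0; 1 -0.8 0 0.2 0; 1 -0.8 0 0.2 0"

```text
time: 3.87
tool_pos: [0.5135, 0.0003, 0.1642]
ee_rot: [3.14, -0.014, 0.254]
wrist_force: [10.8, 3.4, 1.4]
width: 0.0006
```

Run:
```python
from h import *
where(); look('a3')
```

```text
t 3.87 X,left,H mm [-32.9  -0.5  46.4] yaw [ 3.14  -0.014  0.254] cons yaw 0.254 F along X,L,z [11.3  0.6  1.4] q [-0.11  0.01  1.54  0.    1.58  1.2 ] w 0.001
trip 60 tilt -0.373 maxz 0.085
spare 126 tilt -0.321 maxz 0.085
```

Call:
servo_tool:
  series: "1 -0.3 0 0.1 0; 1 -0.6 0 0.1 0; 1 -0.8 0 0.2 0; 1 -0.8 0 0.2 0; 1 -0.8 0 0.2 0"

```text
time: 4.33
tool_pos: [0.5071, -0.0016, 0.1633]
ee_rot: [3.139, -0.018, 0.255]
wrist_force: [12.6, 4.4, 3.6]
width: 0.0006
```

Run:
```python
from h import *
where(); look('a4')
```

```text
t 4.33 X,left,H mm [-39.6  -0.7  45.5] yaw [ 3.139 -0.018  0.255] cons yaw 0.254 F along X,L,z [13.3  1.1  3.6] q [-0.12 -0.01  1.55  0.    1.58  1.2 ] w 0.001
trip 55 tilt -0.454 maxz 0.083
spare 129 tilt -0.318 maxz 0.085
```

Call:
servo_tool:
  series: "1 -0.3 0 0.1 0; 1 -0.4 0 0.1 0; 1 -0.4 0 0.1 0; 1 -0.4 0 0.1 0"

```text
time: 4.72
tool_pos: [0.5061, -0.0019, 0.1638]
ee_rot: [3.138, -0.025, 0.255]
wrist_force: [17.0, 6.1, 4.1]
width: 0.0005
```

Run:
```python
from h import *
where(); look('a5')
```

```text
t 4.72 X,left,H mm [-40.6  -0.8  46. ] yaw [ 3.138 -0.025  0.255] cons yaw 0.254 F along X,L,z [18.   1.7  4.1] q [-0.12 -0.02  1.56  0.01  1.57  1.2 ] w 0.0
trip 49 tilt -0.456 maxz 0.08
spare 130 tilt -0.316 maxz 0.086
```

View pics/a5.png

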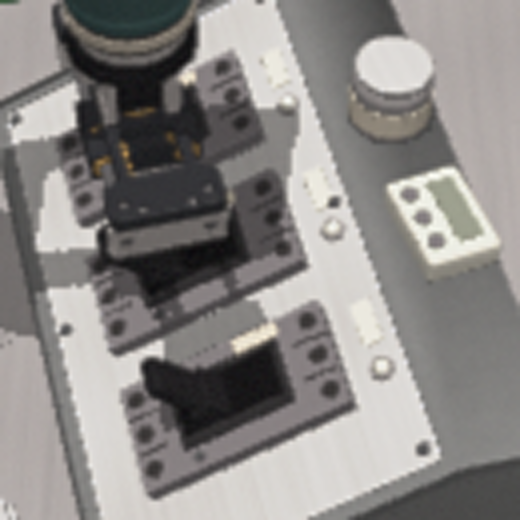

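Call:
servo_tool:
  series: "1 1 0 -0.5 0; 1 1.2 0 -2.5 0; 1 1.2 0 -5 0; 1 1 0 -7 0; 1 -1 0 -7 0; 1 -3 0 -7 0; 1 -5 0 -7 0; 1 -5 0 -7 0; 1 -5 0 -5 0; 1 -5 0 -3 0; 1 -5 0 -1 0; 1 -5 0 -0.3 0; 1 -5 0 -0.3 0; 1 -5 0 -0.3 0"

```text
time: 5.93
tool_pos: [0.4489, -0.0162, 0.1616]
ee_rot: [-3.142, 0.001, 0.254]
wrist_force: [0.8, 0.8, 0.0]
width: 0.0005
```

Run:
```python
from h import *
where(); look('a6')
```

```text
t 5.93 X,left,H mm [-99.5  -0.2  43.8] yaw [-3.142e+00  1.000e-03  2.540e-01] cons yaw 0.254 F along X,L,z [0.9 0.5 0. ] q [-0.16 -0.13  1.67 -0.    1.6   1.15] w 0.0
live 67 tilt 0.321 maxz 0.086
trip 65 tilt -0.296 maxz 0.074
spare 137 tilt -0.316 maxz 0.087
```

View pics/a6.png

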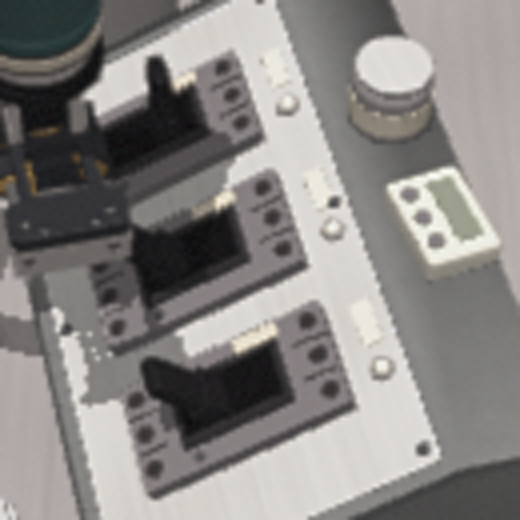

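Call:
servo_tool:
  series: "1 1 0 0 0; 1 2 0 0 0; 1 2.8 0 -0.1 0; 1 3.6 0 -0.2 0; 1 4.4 0 -0.3 0; 1 5.2 0 -0.4 0; 1 5.9 0 -0.5 0; 1 6.6 0 -0.5 0; 1 7.3 0 -0.5 0; 1 7.6 0 -0.5 0; 1 7.6 0 -0.5 0; 1 7.6 0 -0.5 0"

```text
time: 6.98
tool_pos: [0.5228, 0.0031, 0.166]
ee_rot: [-3.141, 0.0, 0.254]
wrist_force: [-0.5, -0.8, 0.2]
width: 0.0006
```

Run:
```python
from h import *
where(); look('a7')
```

```text
t 6.98 X,left,H mm [-23.2  -0.1  48.3] yaw [-3.141  0.     0.254] cons yaw 0.254 F along X,L,z [-0.7 -0.6  0.2] q [-0.1   0.04  1.5   0.    1.6   1.21] w 0.001
trip 2 tilt 0.208 maxz 0.053
spare 127 tilt -0.318 maxz 0.088
```

Call:
servo_tool:
  series: "1 -1.5 0 0 0; 1 -3.5 0 0 0; 1 -5.5 0 -1 0; 1 -7.5 0 -3 0; 1 -10 0 -6 0; 1 -12 0 -8 0; 1 -15 0 -10 0; 1 -15 0 -10 0; 1 -15 0 -10 0"

```text
time: 7.78
tool_pos: [0.3776, -0.035, 0.2682]
ee_rot: [3.139, -0.005, 0.253]
wrist_force: [-0.8, -0.6, -0.0]
width: 0.0005
```

Run:
```python
from h import *
where(); look('a8'); p,d=snapshot('top'); cv2.imwrite('pics/top9.png',p[...,::-1])
```

```text
t 7.78 X,left,H mm [-173.3   -0.5  150.4] yaw [ 3.139 -0.005  0.253] cons yaw 0.254 F along X,L,z [-0.9 -0.4 -0. ] q [-0.24 -0.31  1.6   0.    1.84  1.08] w 0.0
live 65 tilt 0.324 maxz 0.085
trip 76 tilt 0.309 maxz 0.087
spare 124 tilt -0.315 maxz 0.086
```

View pics/a8.png

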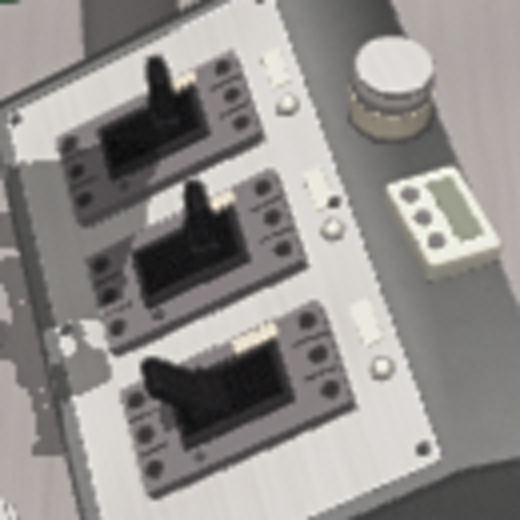

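View pics/top9.png

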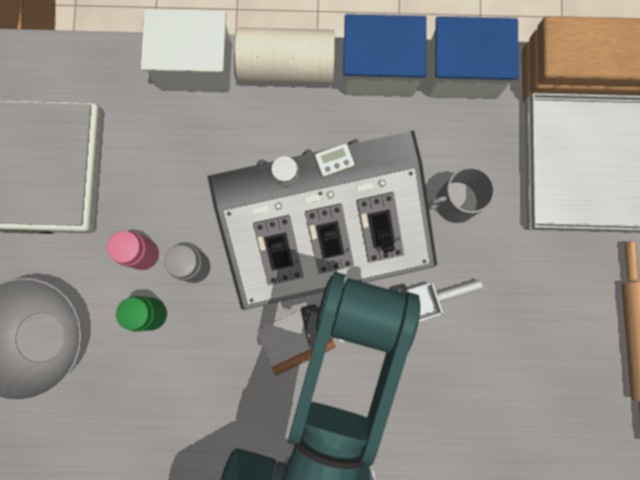

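The middle lever now leans up the slope like the live one: the crop has its tip at (195,185), measured at 0.309 against 0.324 for live. The spare is still off, and the shaker (183,262) and jug (465,195) haven't moved. The arm is clear of everything, so I'm handing the job in.

```bash
python3 -c "
from bench import robot
print(robot.close_job())"
```

```text
the job is handed in; nothing more can be done
None
```

The tripped breaker (the middle of the three) is reset and standing at on, and I handed the job in at about 8 s. No verdict was reported.

- **Pressing down:** With the fingers shut, I pushed the lever from behind down past off to its stop. My depth measurement gave about -0.456 rad, and over the last 1 mm of travel the push force rose from about 13 to 18 N. When I let go, the lever went back to off.
- **Throwing up:** I then pushed it from the front up to on and pulled the arm clear.
- **Final checks:** The depth readings gave +0.31 rad for the reset lever, +0.32 for the live one and -0.315 for the spare. At rest these readings come out about 0.04 rad too small, since the levers should rest near ±0.36. The reset lever read 0.015 rad below the live one, which is within the scatter.
- **Surroundings:** The shaker and jug are upright where they started. The tool is about 15 cm above and 17 cm in front of the lever, with the wrist force near zero.

No check failed. The only disagreement was early on: my first estimate of the pivot height was about 5 mm off, and I corrected it before any contact.

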